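Lock the bending mandrel with its flat to the setscrew

ROBOT

A 6-joint arm with a two-finger parallel gripper is mounted at the origin on the work surface. World frame = base frame: x ahead of the robot, y to its left, z up, the work surface at z = 0. Lengths are in m, angles in rad, forces in N, time in s.
With the tool pointing down it reaches from about 0.35 to 0.775 m from the base axis. Payload 5.5 kg.
Tool frame: the origin (TCP) lies midway between the tips of the shut fingers; the grasp point (between the pads) lies 19 mm behind it (r.grip_depth is the distance from the TCP to the grasp point, in m); z points along the fingers, y is the direction in which the jaws open and shut (so a half turn about z gives the same grasp; the last joint's range is limited). The gripper opens to 85 mm and grips with 20 to 120 N. Pads are 22 mm wide; open, the fingers measure 114 mm over their backs; the gripper's body (76 mm by 85 mm) begins 54 mm behind the grasp point. The pads swing forward as they close: fully open they stand 13 mm farther back than shut.
Start: joints at [-1.354, 0.313, 0.046, 1.304, 0, 1.431], TCP at [0.201, -0.539, 0.231] pointing down, gripper open.
Joint ranges: [-2.76, 2.76], [-0.86, 1.69], [-1.03, 1.26], [-2.2, 2.34], [-1.47, 1.5], [-3.14, 3.14]. Speed limits (rad/s): [2.57, 2.57, 3.14, 3.14, 3.14, 3.14].

INTERFACE

Orientations are given as a unit quaternion [x, y, z, w].
In Python, from rig import r, imaging, workorder gives the robot as it stands.
- The arm moves only by the shell command python3 -m jog 'ROWS' [FORCE]. ROWS is JSON, a list that holds one entry, the list of rows, each a list of 7 numbers: the shift along the tool's x, y, z in cm, then the turn, a rotation vector about the tool's x, y, z in degrees, then the closure, from 0 (fully open) to 1 (shut). A call has 1 to 5 rows; each row shifts and turns the pose as measured when the row begins, along the tool's axes as they then stand; what a row does not reach is not made up. A row lasts 1/12 s, in which the tool goes at most 41.7 mm and 7.16 degrees, less where a joint would pass 70% of its speed; a pose out of reach is approached as far as the arm can. A call with a gripper value outside its range is refused whole. The fingers move at their own pace and stop on an object; FORCE is the grip in N (left out, the last holds). Time passes only in rows, so rows that do not move let the fingers close. It gives the time, the measured TCP pose, the force and the opening at its end, in the units of the state.
- r.state(): the state, without advancing time (a new reading comes with each control period).
- imaging.grab_frame(name): name is "scene" or "top" or "wrist"; returns the picture (400x640x3 uint8, red, green, blue); there is no depth.
- imaging.camera_params(name): a dict with "fov_y" (degrees; the focal length in pixels is half the picture's height over the tangent of half this angle, whatever the lens; pixels are square), "cx", "cy" (the principal point, pixels), "T" (4x4, takes a point from camera to world coordinates). Camera axes: x right, y down, z forward; pixel columns grow to the right and rows downward; lengths in m; the calibration is good to about 2 mm. A picture is of the moment at which its call begins: read the wrist's pose just before it. camera_params takes no time and is no camera call; for the wrist camera it gives the pose at the moment of the call.
- workorder.close_job(): hands the job in, once; it reports no verdict.
The state is a dict: "time_s": time; "qpos": joint angles; "joint_velocities": joint speeds; "joint_torque": joint torques, N m; "tool_pos": TCP position; "orientation": TCP orientation; "force": force on the tool from outside, world axes, zero at the start; "ft_torque": the same for the moment, N m; "grip_width": opening from 0.0 (shut) to 1.0 (fully open).
Only numpy, scipy, OpenCV 4.12 (cv2) and the standard library are available. Lean on these libraries where they do the work, as an engineer would, in place of code of your own. Each camera call takes 0.05 s, during which the arm holds its last target.

TASK

Turn the mandrel of the strip-bending jig until its blue flat squarely faces the setscrew (in line with the yellow mark on the block). Only then tighten the setscrew with the hex key that stands in it, swinging the key clockwise, as seen looking at the screw, until it comes up against its stop. Leave the key in the screw, let go of everything, and do not disturb the other things on the table.

Things in the scene. Friction and masses are not known exactly. Their poses are not given: they have to be found in the camera images.
- jig: Strip-bending jig, bolted down (it does not move): dark steel base plate 130 x 130 x 10 mm with a green block on it, 80 (x) x 84 (y) mm, top at 62 mm above the table. Origin: on the mandrel's upright axis at table height. Its +x axis points level from the mandrel's axis to the setscrew; z up. A yellow line 6 mm wide runs from the mandrel along the block's top and down its front to the screw.
- setscrew (a point): Brass setscrew, 20 mm across, at mid-width of the block's front (+x) face: 40 mm from the mandrel's axis, 42 mm above the table. The screw's axis is the jig's x axis. Frame as the jig's.
- mandrel (a joint): Angle of the mandrel (rad) about its upright axis. 0: its flat faces the setscrew squarely; positive: turned counter-clockwise seen from above by that angle. Stiff bearing (0.12 N m friction), stays where it is left; never starts near 0.
- mandrel_grip (a point): The mandrel is a steel D-shaft, 44 mm across, rising from the block's top (62 mm) to 97 mm, with a full-length flat dyed blue. On it stands a wrench tang, 12 mm thick, 40 mm long, from 97 to 132 mm above the table, to turn it by. This point is on the axis inside the tang, 120 mm above the table. Its frame turns with the mandrel: x is the outward normal of the flat and the tang's thickness direction, y the tang's long direction, z up.
- mandrel_flat (a point): Middle of the blue flat, 15 mm from the mandrel's axis, 80 mm above the table; same axes as mandrel_grip. There is also a blue patch, 31 x 8 mm, on the D-shaft's top face beside the tang, on the flat's side.
- hexkey (a joint): Turn of the hex key and setscrew (rad), growing as it tightens: clockwise seen from outside looking at the screw (along the jig's -x). 0: the key's long arm leans 50 degrees from upright to the jig's -y side; it is upright at 0.87; at 1.83 it comes up hard against the stop, the screw is tight, and the arm leans 55 degrees to the jig's +y side. It starts between 0 and 0.4. Friction 0.15 N m; it stays where it is left.
- hexkey_grip (a point): L-shaped hex key, 8 mm rod. Its short arm runs 45 mm straight out of the setscrew along the jig's +x; its long arm swings in the upright plane 85 mm in front of the mandrel's axis and ends in an orange ball grip, 26 mm across, by which it can be pinched or pushed. This point is the ball's centre, 68 mm from the screw's axis, so it moves on a circle of that radius. Its frame is parallel to the jig's when the joint reads 0 and turns with the key about x.
- mug: Bystander: light green mug, 76 mm across, 90 mm tall, handle on its +y side, loose. Origin: centre of its underside.
- bottle: Bystander: turquoise bottle with a blue cap, 68 mm across, 200 mm tall, loose. Origin: centre of its underside.
- hoop: Bystander: bent steel hoop lying flat, 90 mm across, 3 mm wall, 22 mm tall, loose. Origin: centre of its underside.
- bobbin: Bystander: empty brown bobbin standing on its flange, 60 mm across, 50 mm tall, loose. Origin: centre of its underside.
There are look-alikes about, which are no part of the job. There is more than one size of the jig; the job needs the smaller.

How it is judged:
On the way, in this order (a step that is already met when the one before it is completed fails the run):
1. the mandrel's flat faces the setscrew within 0.17 rad, the screw still loose (value of joint mandrel between -0.17 and 0.17 rad and value of joint hexkey below 1 rad), for 0.2 s.
2. the setscrew is turned tight with the hex key (value of joint hexkey above 1.7 rad), for 0.2 s.
At the end, for the whole second after the job is handed in: The mandrel's flat faces the setscrew within 0.17 rad (10 degrees), the hex key has been turned to above 1.7 rad (its stop is at 1.83), and both are at rest (value of joint mandrel between -0.17 and 0.17 rad and value of joint hexkey above 1.7 rad and velocity of joint mandrel between -0.05 and 0.05 rad/s and velocity of joint hexkey between -0.05 and 0.05 rad/s); the robot touches nothing.
It fails at once if the setscrew is tightened (past 1.0 rad) while the flat is more than 0.25 rad away from it (value of joint hexkey above 1 rad and (value of joint mandrel above 0.25 rad or value of joint mandrel below -0.25 rad)).
It fails at once if a bystander (mug, bottle, hoop or bobbin) is moved more than 30 mm (distance of any of mug, bottle, hoop, bobbin from where it was at the start of the episode above 0.03 m).
It also fails if it takes over 61 s, if anything falls off the work surface, if the arm or the gripper's body presses on something with over 40 N, if the wrist force passes 120 N, or if a joint passes its speed limit or range.

## Working session

There is one attempt and no reset: what is moved stays moved. The work goes in short steps, Python scripts to look and compute and a shell command to move; the robot and the scene stay as the last step left them, time stands still between calls to the robot, and variables do not carry over. Pictures are saved under pics/ and viewed, and the job is handed in when it is done.

```bash
ls; mkdir -p pics
python3 - <<'E'
from rig import r, imaging, workorder
import cv2
print(r.state())
for n in("scene","top","wrist"):
    p=imaging.camera_params(n);print(n,p)
    cv2.imwrite(f"pics/{n}0.png",imaging.grab_frame(n)[:,:,::-1])
E
```

```text
pics
{'time_s': 0.0, 'qpos': array([-1.35356468e+00,  3.14021827e-01,  4.49814382e-02,  1.30359176e+00,
        2.90089681e-05,  1.43119038e+00]), 'joint_velocities': array([-0.00153959,  0.00092789,  0.00013622, -0.00101736, -0.00044874,
       -0.0016841 ]), 'joint_torque': array([ 1.45414247e-04, -4.80626643e+01,  2.98533440e+01,  1.95015944e-02,
       -4.05366825e-05, -1.57011321e-06]), 'tool_pos': array([ 0.20074094, -0.53828199,  0.23039768]), 'orientation': array([ 9.84125132e-01,  1.77473607e-01, -2.11242613e-05, -9.17782937e-04]), 'force': array([ 0.21025604, -0.27677194, -0.33368086]), 'ft_torque': array([-0.01763793,  0.05639301, -0.03758578]), 'grip_width': 0.9977634893865275}
scene {'fov_y': 52.54392697668904, 'cx': 320.5550011622381, 'cy': 207.20296198264387, 'T': array([[ 0.34362579,  0.60689834, -0.71665593,  1.32535811],
       [ 0.938916  , -0.23740005,  0.24915451, -0.30846245],
       [-0.0189227 , -0.75849563, -0.65140334,  0.84634913],
       [ 0.        ,  0.        ,  0.        ,  1.        ]])}
top {'fov_y': 47.315443239103125, 'cx': 313.8049041109662, 'cy': 201.50024354815687, 'T': array([[ 0.0173459 , -0.99786366,  0.06298605,  0.4425939 ],
       [-0.99950069, -0.01896936, -0.02526912, -0.00441285],
       [ 0.02640994, -0.06251629, -0.99769446,  1.35735091],
       [ 0.        ,  0.        ,  0.        ,  1.        ]])}
wrist {'fov_y': 63.748168076420434, 'cx': 319.5723594283422, 'cy': 202.7171852954451, 'T': array([[ 0.34864818, -0.89033541, -0.29282641,  0.27553056],
       [-0.93725043, -0.33201551, -0.10642994, -0.51029125],
       [-0.00246457,  0.31155829, -0.95022385,  0.37377301],
       [ 0.        ,  0.        ,  0.        ,  1.        ]])}
```

View pics/scene0.png

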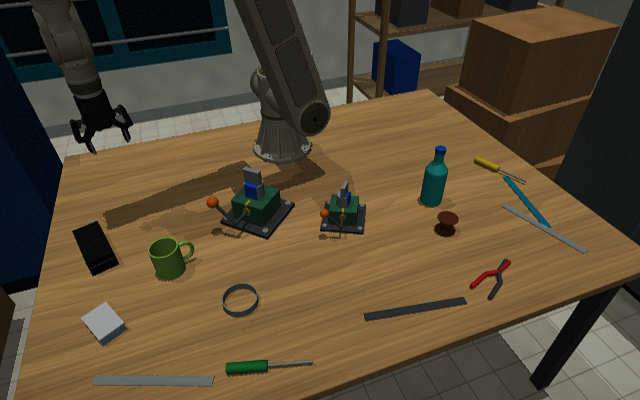

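View pics/top0.png

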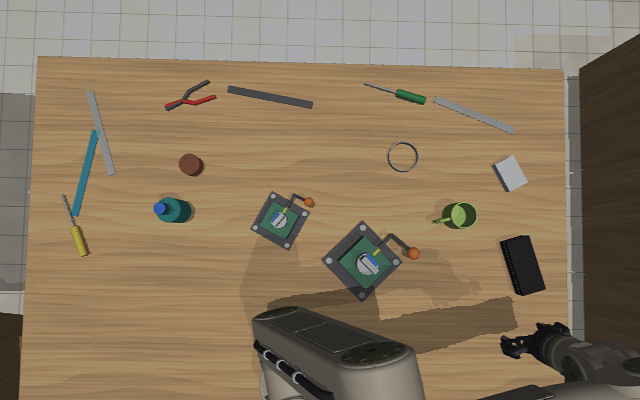

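The two jigs are at (280,220) (the small one) and (363,262) in the top view. In the scene view the small one is at (343,205). Next I'll zoom in and measure.

```bash
cat > h.py <<'E'
from rig import r, imaging, workorder
import cv2, numpy as np
from scipy.spatial.transform import Rotation as R
def cam(n):
    p=imaging.camera_params(n);f=200/np.tan(np.radians(p['fov_y'])/2);return p,f
def ray(p,u,v):
    f=200/np.tan(np.radians(p['fov_y'])/2);T=p['T']
    d=T[:3,:3]@np.array([(u-p['cx'])/f,(v-p['cy'])/f,1]);return T[:3,3],d/np.linalg.norm(d)
def onz(p,u,v,z):
    o,d=ray(p,u,v);return o+d*(z-o[2])/d[2]
def proj(p,X):
    f=200/np.tan(np.radians(p['fov_y'])/2);T=p['T'];c=T[:3,:3].T@(np.array(X)-T[:3,3])
    return np.array([p['cx']+f*c[0]/c[2],p['cy']+f*c[1]/c[2]])
def tri(o1,d1,o2,d2):
    A=np.stack([d1,-d2],1);s=np.linalg.lstsq(A,o2-o1,rcond=None)[0]
    a=o1+s[0]*d1;b=o2+s[1]*d2;return (a+b)/2,np.linalg.norm(a-b)
def crop(img,x0,x1,y0,y1,k,fn):
    cv2.imwrite(fn,cv2.resize(img[y0:y1,x0:x1,::-1],None,fx=k,fy=k,interpolation=cv2.INTER_CUBIC))
E
python3 - <<'E'
from h import *
t=cv2.imread('pics/top0.png')[:,:,::-1];s=cv2.imread('pics/scene0.png')[:,:,::-1]
crop(t,240,330,180,260,7,'pics/t0c.png');crop(s,305,385,165,245,7,'pics/s0c.png')
E
```

```text
(no output)
```

View pics/t0c.png

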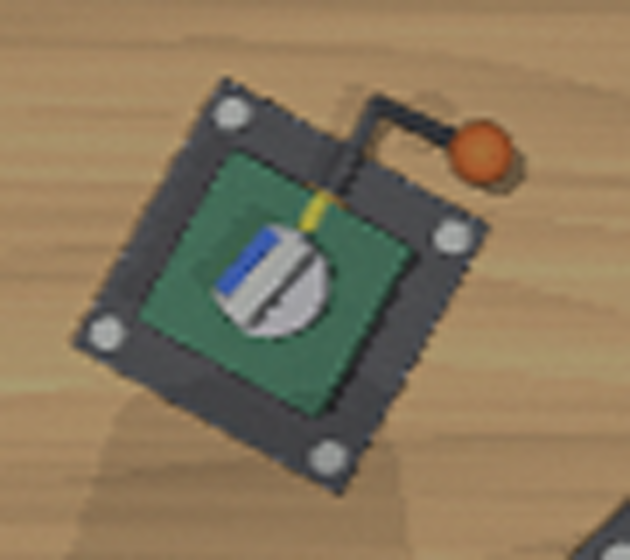

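View pics/s0c.png

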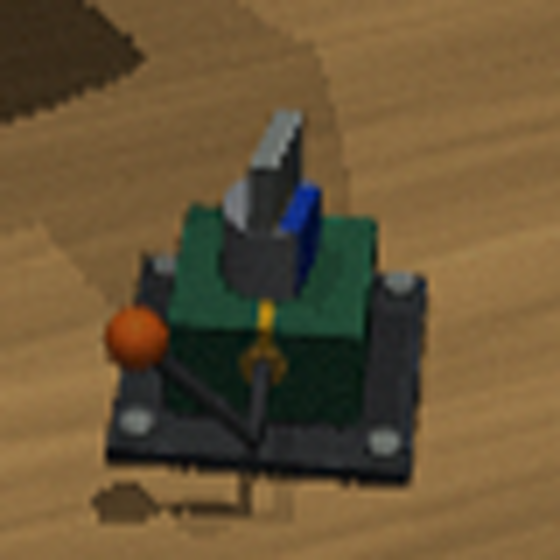

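Run:
```python
from h import *
t=cv2.imread('pics/top0.png')[:,:,::-1];s=cv2.imread('pics/scene0.png')[:,:,::-1]
pt=imaging.camera_params('top');ps=imaging.camera_params('scene')
ct=[(233,113),(453,237),(328,457),(107,332)]
cs=[(137,422),(384,442),(400,284),(165,265)]
W=np.array([onz(pt,240+u/7-.43,180+v/7-.43,.012) for u,v in ct]);c=W.mean(0);print('top',W[:,:2],c)
for a,b in((0,3),(1,2)):
    d=W[a]-W[b];print(np.degrees(np.arctan2(d[1],d[0])),np.linalg.norm(d))
d=W[0]-W[1];print(np.degrees(np.arctan2(d[1],d[0]))-90)
S=np.array([onz(ps,305+u/7-.43,165+v/7-.43,.012) for u,v in cs]);print('scene',S[:,:2],S.mean(0))
for a,b in((0,3),(1,2)):
    d=S[a]-S[b];print(np.degrees(np.arctan2(d[1],d[0])))
# masks
h=cv2.cvtColor(t,cv2.COLOR_RGB2HSV)
def comp(img,lo,hi,box):
    hh=cv2.cvtColor(img,cv2.COLOR_RGB2HSV);m=cv2.inRange(hh,lo,hi);z=np.zeros_like(m);x0,x1,y0,y1=box;z[y0:y1,x0:x1]=m[y0:y1,x0:x1];return z
b=comp(t,(105,120,60),(130,255,255),(240,330,180,260));ys,xs=np.nonzero(b);print(len(xs))
rect=cv2.minAreaRect(np.stack([xs,ys],1).astype(np.float32));print(rect)
P=np.array([onz(pt,x,y,.097) for x,y in zip(xs,ys)])[:,:2];m=P.mean(0);w,v=np.linalg.eigh(np.cov((P-m).T));print('blue',m,np.degrees(np.arctan2(v[1],v[0])),np.sqrt(w*12))
o1=comp(t,(3,150,120),(14,255,255),(240,330,180,260));o2=comp(s,(3,150,100),(14,255,255),(305,385,165,245))
q=[]
for o in(o1,o2):
    ys,xs=np.nonzero(o);q.append((xs.mean(),ys.mean()));print(len(xs))
X,e=tri(*ray(pt,*q[0]),*ray(ps,*q[1]));print('ball',X,e,q)
```

```text
top [[ 0.5423303   0.08259204]
 [ 0.49177902 -0.01103372]
 [ 0.39866967  0.03957808]
 [ 0.44930706  0.13316542]] [0.47052151 0.06107545 0.012     ]
-28.53132927312292 0.10588195942139376
-28.52733980416141 0.10597595667249025
-28.365907843849584
scene [[ 0.4878956  -0.00729257]
 [ 0.53763282  0.08628584]
 [ 0.44556844  0.13569836]
 [ 0.39423532  0.04138014]] [0.46633304 0.06401794 0.012     ]
-27.459678001949968
-28.22321265883654
27
((274.7500305175781, 216.75001525878906), (2.1213202476501465, 9.899494171142578), 45.0)
blue [0.47805855 0.07027208] [-131.32609992  138.67390008] [0.00721885 0.02936672]
56
44
ball [ 0.5226949  -0.02069075  0.0973117 ] 0.0011775573099426962 [(np.float64(308.35714285714283), np.float64(201.26785714285714)), (np.float64(323.8181818181818), np.float64(211.72727272727272))]
```

Measured so far:
- **Small jig:** about (0.469, 0.062), yaw about -28.3°.
- **Flat:** yaw about 46°, so the mandrel is at about +74°.
- **Key:** about 0.1–0.25 rad.

I'll rotate the tool by +116° of yaw (negative about tool z) and raise a little.

```bash
python3 -m jog '[[[0,0,-1,0,0,-7,0],[0,0,-1,0,0,-7,0],[0,0,-1,0,0,-7,0],[0,0,-1,0,0,-7,0],[0,0,-1,0,0,-7,0]]]' 60
python3 -m jog '[[[0,0,0,0,0,-7,0],[0,0,0,0,0,-7,0],[0,0,0,0,0,-7,0],[0,0,0,0,0,-7,0],[0,0,0,0,0,-7,0]]]'
python3 -m jog '[[[0,0,0,0,0,-7,0],[0,0,0,0,0,-7,0],[0,0,0,0,0,-7,0],[0,0,0,0,0,-7,0],[0,0,0,0,0,-7,0]]]'
cat >> h.py <<'E'
def go(X,yawx=None):
    s=r.state();Rm=R.from_quat(s['orientation']).as_matrix();d=Rm.T@(np.array(X)-s['tool_pos'])*100
    y=np.degrees(np.arctan2(Rm[1,0],Rm[0,0]));print('t',round(s['time_s'],2),'pos',s['tool_pos'].round(4),'yawx',y.round(1),'zax',Rm[:,2].round(3),'shift cm',d.round(2),'F',s['force'].round(1),'g',round(s['grip_width'],3),'q',s['qpos'].round(2))
    if yawx is not None:
        z=np.array([0,0,-1.]);x=np.array([np.cos(np.radians(yawx)),np.sin(np.radians(yawx)),0]);G=np.stack([x,np.cross(z,x),z],1)
        print('rotvec deg',np.degrees(R.from_matrix(Rm.T@G).as_rotvec()).round(1))
E
python3 -c "
from h import *
go([.469,.0625,.24],136)"
```

```text
time_s: 0.57
tool_pos: [0.2001, -0.5357, 0.2772]
orientation: [0.882, 0.472, 0.002, -0.006]
force: [-0.5, -0.1, 0.2]
grip_width: 1.0
time_s: 0.98
tool_pos: [0.2002, -0.5362, 0.2787]
orientation: [0.694, 0.72, 0.003, -0.004]
force: [-0.2, -0.0, 0.7]
grip_width: 0.999
time_s: 1.4
tool_pos: [0.2, -0.5352, 0.2767]
orientation: [0.439, 0.899, 0.006, -0.005]
force: [1.0, 0.6, 0.4]
grip_width: 0.996
t 1.4 pos [ 0.2    -0.5352  0.2767] yawx 127.9 zax [-0.003  0.014 -1.   ] shift cm [30.55 57.94  4.44] F [1.  0.6 0.4] g 0.996 q [-1.35  0.31  0.15  1.43  0.   -0.45]
rotvec deg [ 0.4 -0.7 -8.1]
```

```bash
for i in 1; do python3 -m jog '[[[1.9,3.6,0,0,0,-2,0],[1.9,3.6,0,0,0,-2,0],[1.9,3.6,0,0,0,-2,0],[2,3.5,0,0,0,-2,0],[2.1,3.5,0,0,0,0,0]]]'; done
python3 -m jog '[[[2.3,3.4,0,0,0,0,0],[2.3,3.4,0,0,0,0,0],[2.3,3.4,0,0,0,0,0],[2.3,3.4,0,0,0,0,0],[2.3,3.4,0,0,0,0,0]]]'
python3 -c "
from h import *
go([.469,.0625,.26],136)"
```

```text
time_s: 1.82
tool_pos: [0.2651, -0.3449, 0.2733]
orientation: [0.374, 0.927, 0.007, -0.006]
force: [0.9, -0.0, 0.8]
grip_width: 1.001
time_s: 2.23
tool_pos: [0.2982, -0.1391, 0.2754]
orientation: [0.375, 0.927, 0.008, -0.006]
force: [1.5, 0.1, -0.0]
grip_width: 1.001
t 2.23 pos [ 0.2982 -0.1391  0.2754] yawx 135.9 zax [-0.005  0.02  -1.   ] shift cm [ 1.74 26.34  1.86] F [ 1.5  0.1 -0. ] g 1.001 q [-0.69 -0.17 -0.37  1.38  0.01  0.08]
rotvec deg [ 0.6 -1.  -0.1]
```

```bash
python3 -m jog '[[[0.2,4,0.2,0,0,0,0],[0.2,4,0.2,0,0,0,0],[0.2,4,0.2,0,-0.5,0,0],[0.2,4,0.2,0.5,-0.5,0,0],[0.2,4,0.2,0,0,0,0]]]'
python3 -m jog '[[[0.2,4,0.2,0,0,0,0],[0.2,2,0.2,0,0,0,0],[0,0,0,0,0,0,0]]]'
python3 -c "
from h import *
go([.469,.0625,.26],136)
im=imaging.grab_frame('wrist');cv2.imwrite('pics/w1.png',im[:,:,::-1])"
```

```text
time_s: 2.65
tool_pos: [0.4293, 0.0222, 0.269]
orientation: [0.377, 0.926, 0.001, 0.003]
force: [1.0, -0.7, -0.0]
grip_width: 0.999
time_s: 2.9
tool_pos: [0.4724, 0.0764, 0.2636]
orientation: [0.372, 0.928, 0.001, 0.003]
force: [-0.1, -0.6, -0.5]
grip_width: 1.0
t 2.9 pos [0.4724 0.0764 0.2636] yawx 136.3 zax [ 0.007  0.    -1.   ] shift cm [-0.71 -1.24  0.36] F [-0.1 -0.6 -0.5] g 1.0 q [-0.01  0.11 -0.13  1.32  0.    0.76]
rotvec deg [0.3 0.3 0.3]
```

View pics/w1.png

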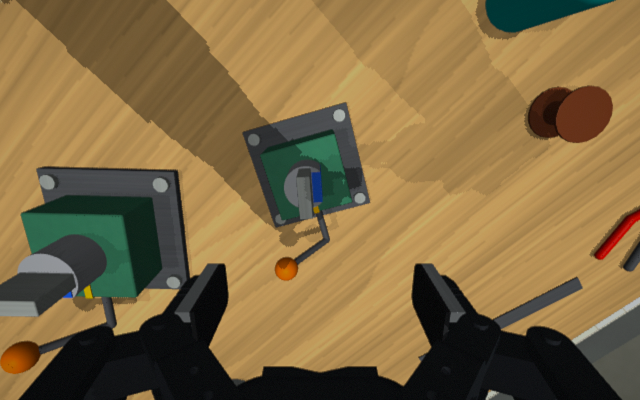

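Run:
```python
from h import *
im=cv2.imread('pics/w1.png')[:,:,::-1];crop(im,235,375,95,285,4,'pics/w1c.png')
np.save('pw1.npy',imaging.camera_params('wrist'),allow_pickle=True)
```

```text
(no output)
```

View pics/w1c.png

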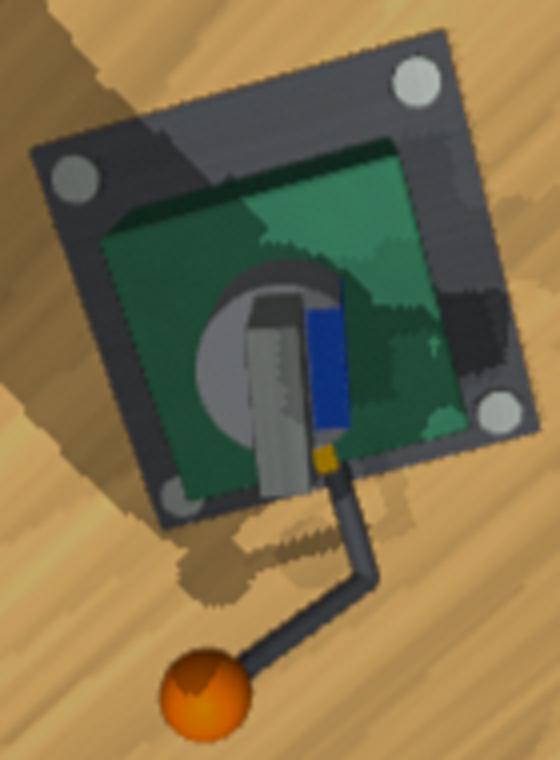

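Run:
```python
from h import *
p=imaging.camera_params('wrist')
f=lambda l,z:np.array([onz(p,235+u/4-.4,95+v/4-.4,z)[:2] for u,v in l])
a=lambda d:np.degrees(np.arctan2(d[1],d[0])).round(1)
B=f([(75,179),(417,81),(500,413),(183,497)],.012)
print(B.round(4),B.mean(0),a(B[2]-B[1]),a(B[3]-B[0]),a(B[1]-B[0]),a(B[2]-B[3]))
D=f([(308,312),(343,306),(348,428),(315,430)],.097);print(D.round(4),D.mean(0),a(D[3]-D[0]),a(D[2]-D[1]))
T=f([(247,330),(301,326),(309,493),(260,497)],.132);print(T.round(4),T.mean(0),a(T[3]-T[0]),a(T[2]-T[1]),np.linalg.norm(T[3]-T[0]),np.linalg.norm(T[1]-T[0]))
print('ball',f([(206,695)],.095),f([(206,695)],.085))
go([.469,.0625,.2])
```

```text
[[ 0.3944  0.0397]
 [ 0.4451  0.134 ]
 [ 0.5395  0.0832]
 [ 0.4889 -0.0111]] [0.46696301 0.06144422] -28.3 -28.3 61.7 61.8
[[0.4598 0.0768]
 [0.4647 0.084 ]
 [0.4883 0.0631]
 [0.4829 0.0567]] [0.47394248 0.07015328] -40.9 -41.5
[[0.4481 0.0705]
 [0.4556 0.0796]
 [0.4849 0.0536]
 [0.4778 0.0448]] [0.46659552 0.06212262] -40.8 -41.7 0.039266299819673584 0.011867399051027638
ball [[ 0.51751277 -0.01847401]] [[ 0.52088835 -0.02327485]]
t 2.95 pos [0.4714 0.0753 0.2637] yawx 136.2 zax [ 0.006 -0.    -1.   ] shift cm [-0.68 -1.12  6.37] F [-0.2  0.3 -0.4] g 1.001 q [-0.01  0.11 -0.13  1.32 -0.    0.75]
```

```bash
python3 -m jog '[[[-0.7,-1.1,2,-0.3,-0.3,-2.5,0],[0,0,3,0,0,0,0],[0,0,3,0,0,0,0],[0,0,1,0,0,0,0],[0,0,0,0,0,0,0]]]' 80
python3 -c "
from h import *
go([.467,.0615,.107],138.7)"
```

```text
time_s: 3.37
tool_pos: [0.4677, 0.0591, 0.1717]
orientation: [0.352, 0.936, 0.002, 0.007]
force: [-0.8, -0.1, 0.4]
grip_width: 0.998
t 3.37 pos [0.4677 0.0591 0.1717] yawx 138.8 zax [ 0.015 -0.002 -1.   ] shift cm [0.29 0.08 6.47] F [-0.8 -0.1  0.4] g 0.998 q [-0.04  0.13 -0.34  1.09 -0.    0.67]
rotvec deg [0.5 0.7 0.1]
```

```bash
python3 -m jog '[[[0.3,0.1,2,0.5,0.7,0,0],[0,0,2.5,0,0,0,0],[0,0,1,0,0,0,0],[0,0,0,0,0,0,0]]]' 80
python3 -c "
from h import *
go([.467,.0615,.107],138.7)"
```

```text
time_s: 3.7
tool_pos: [0.4652, 0.0582, 0.118]
orientation: [0.354, 0.935, -0.0, 0.001]
force: [0.2, 0.2, 0.9]
grip_width: 1.002
t 3.7 pos [0.4652 0.0582 0.118 ] yawx 138.5 zax [ 0.001 -0.002 -1.   ] shift cm [0.09 0.37 1.1 ] F [0.2 0.2 0.9] g 1.002 q [-0.05  0.18 -0.42  0.97 -0.    0.68]
rotvec deg [-0.   0.1 -0.2]
```

```bash
python3 -m jog '[[[0.1,0.4,0.8,0,0,0,0],[0,0,0.3,0,0,0,0.3],[0,0,0,0,0,0,0.6],[0,0,0,0,0,0,0.6],[0,0,0,0,0,0,0.6]]]' 80
python3 -c "
from h import *
go([.467,.0615,.107],138.7)"
```

```text
time_s: 4.12
tool_pos: [0.4695, 0.061, 0.1106]
orientation: [0.355, 0.935, 0.0, 0.004]
force: [0.2, -0.2, -0.1]
grip_width: 0.456
t 4.12 pos [0.4695 0.061  0.1106] yawx 138.4 zax [ 0.007 -0.002 -1.   ] shift cm [ 0.22 -0.13  0.36] F [ 0.2 -0.2 -0.1] g 0.456 q [-0.04  0.19 -0.43  0.95 -0.    0.69]
rotvec deg [ 0.2  0.4 -0.3]
```

```bash
python3 -m jog '[[[0.2,-0.1,0.5,0,0.3,0,0.6],[0,0,0.1,0,0,0,0.6],[0,0,0,0,0,0,1],[0,0,0,0,0,0,1],[0,0,0,0,0,0,1]]]' 80
python3 -m jog '[[[0,0,0,0,0,0,1],[0,0,0,0,0,0,1]]]'
python3 -c "
from h import *
go([.467,.0615,.107],138.7)
im=imaging.grab_frame('wrist');cv2.imwrite('pics/w2.png',im[:,:,::-1])"
```

```text
time_s: 4.53
tool_pos: [0.4686, 0.0622, 0.1058]
orientation: [0.355, 0.935, 0.002, 0.002]
force: [0.3, -0.6, 1.4]
grip_width: 0.126
time_s: 4.7
tool_pos: [0.4686, 0.0621, 0.1058]
orientation: [0.355, 0.935, 0.002, 0.002]
force: [0.8, 0.6, 0.1]
grip_width: 0.129
t 4.7 pos [0.4686 0.0621 0.1058] yawx 138.5 zax [ 0.006  0.002 -1.   ] shift cm [ 0.08 -0.15 -0.12] F [0.8 0.6 0.1] g 0.129 q [-0.04  0.19 -0.44  0.94  0.    0.69]
rotvec deg [ 0.3  0.2 -0.2]
```

View pics/w2.png

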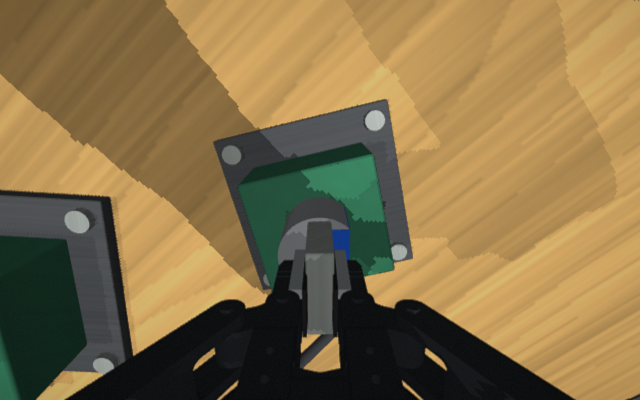

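```bash
python3 -m jog '[[[0,0,0,0,0,4,1],[0,0,0,0,0,6,1],[0,0,0,0,0,6,1],[0,0,0,0,0,6,1],[0,0,0,0,0,6,1]]]'
python3 -c "
from h import *
go([.467,.0615,.106],61.7)"
```

```text
time_s: 5.17
tool_pos: [0.4683, 0.062, 0.1058]
orientation: [0.578, 0.816, 0.002, 0.002]
force: [0.0, 0.2, 1.5]
grip_width: 0.123
t 5.17 pos [0.4683 0.062  0.1058] yawx 109.4 zax [ 0.005  0.001 -1.   ] shift cm [ 0.   -0.14 -0.02] F [0.  0.2 1.5] g 0.123 q [-0.04  0.19 -0.44  0.94  0.    1.19]
rotvec deg [ 0.3 -0.1 47.7]
```

```bash
python3 -m jog '[[[0,0,0,0,0,6,1],[0,0,0,0,0,6,1],[0,0,0,0,0,6,1],[0,0,0,0,0,6,1],[0,0,0,0,0,6,1]]]'
python3 -m jog '[[[0,0,0,0,0,6,1],[0,0,0,0,0,6,1],[0,0,0,0,0,4,1],[0,0,0,0,0,0,1]]]'
python3 -c "
from h import *
go([.467,.0615,.106],61.7)"
```

```text
time_s: 5.58
tool_pos: [0.468, 0.0619, 0.1058]
orientation: [0.777, 0.629, 0.002, 0.001]
force: [0.8, 1.1, -0.4]
grip_width: 0.123
time_s: 5.92
tool_pos: [0.4678, 0.062, 0.1058]
orientation: [0.862, 0.507, 0.002, 0.001]
force: [0.9, 0.7, 0.4]
grip_width: 0.123
t 5.92 pos [0.4678 0.062  0.1058] yawx 61.0 zax [ 0.004  0.    -1.   ] shift cm [-0.08 -0.05 -0.02] F [0.9 0.7 0.4] g 0.123 q [-0.04  0.19 -0.44  0.94  0.    2.04]
rotvec deg [ 0.2 -0.1 -0.7]
```

Commanded yaw is reached. I'll release, go straight up and look.

```bash
python3 -m jog '[[[0,0,0,0,0,0,1],[0,0,0,0,0,0,0.5],[0,0,0,0,0,0,0.5],[0,0,0,0,0,0,0.5],[0,0,-2,0,0,0,0.5]]]'
python3 -m jog '[[[0,0,-3,0,0,0,0.5],[0,0,-4,0,0,0,0.5],[0,0,-4,0,0,0,1],[0,0,-3,0,0,0,1],[0,0,0,0,0,0,1]]]'
python3 -c "
from h import *
go([.467,.0615,.106],61.7)
im=imaging.grab_frame('wrist');cv2.imwrite('pics/w3.png',im[:,:,::-1])
cv2.imwrite('pics/s3.png',imaging.grab_frame('scene')[:,:,::-1])"
```

```text
time_s: 6.33
tool_pos: [0.4651, 0.0619, 0.1228]
orientation: [0.86, 0.51, -0.001, -0.001]
force: [0.6, -0.7, -0.1]
grip_width: 0.5
time_s: 6.75
tool_pos: [0.4638, 0.0616, 0.2694]
orientation: [0.859, 0.512, -0.002, -0.001]
force: [0.0, -0.3, -0.2]
grip_width: 0.077
t 6.75 pos [0.4638 0.0616 0.2694] yawx 61.6 zax [-0.005  0.    -1.   ] shift cm [ 0.18  0.37 16.34] F [ 0.  -0.3 -0.2] g 0.077 q [-0.04  0.1  -0.13  1.35  0.    2.03]
rotvec deg [-0.3  0.1 -0.1]
```

View pics/w3.png

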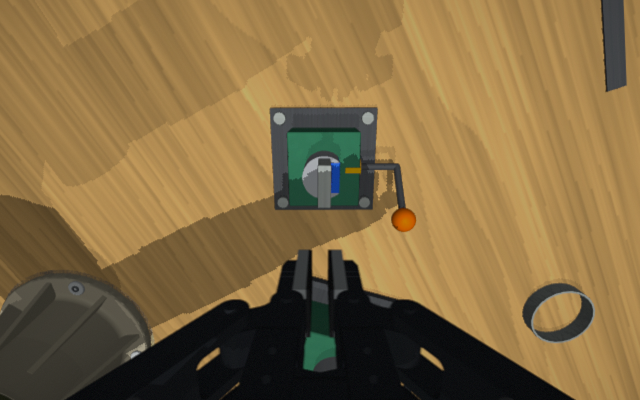

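Run:
```python
from h import *
im=cv2.imread('pics/w3.png')[:,:,::-1];crop(im,265,425,100,240,5,'pics/w3c.png')
```

```text
(no output)
```

View pics/w3c.png

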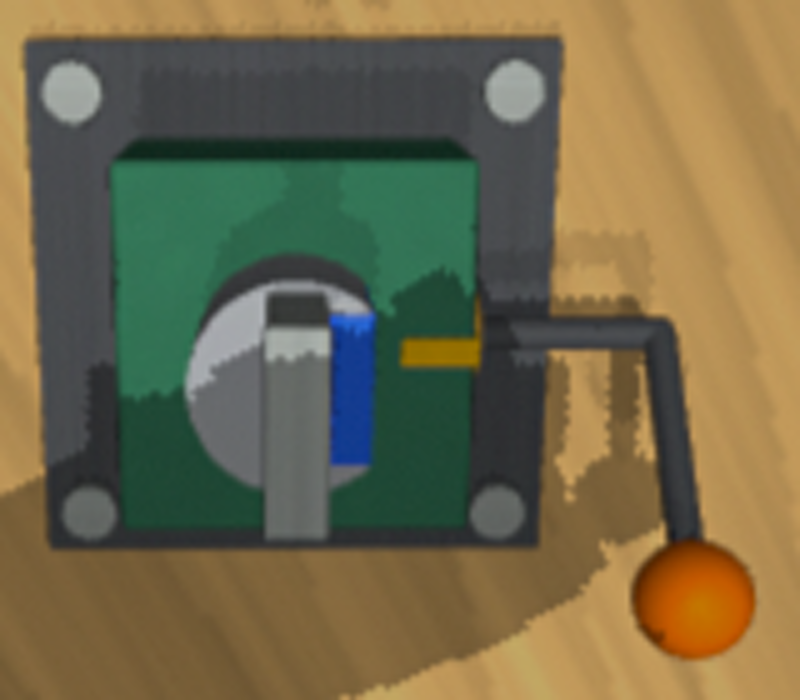

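Run:
```python
from h import *
p=imaging.camera_params('wrist')
f=lambda l,z:np.array([onz(p,265+u/5-.4,100+v/5-.4,z)[:2] for u,v in l])
a=lambda d:np.degrees(np.arctan2(d[1],d[0])).round(1)
B=f([(71,92),(515,91),(497,512),(90,513)],.012)
print(B.mean(0),a(B[1]-B[0]),a(B[2]-B[3]),a(B[2]-B[1])+90,a(B[3]-B[0])+90)
T=f([(265,328),(330,328),(328,540),(265,540)],.132);print(T.mean(0),a(T[3]-T[0])+90,a(T[2]-T[1])+90)
D=f([(332,314),(375,314),(372,465),(331,466)],.097);print(D.mean(0),a(D[3]-D[0])+90,a(D[2]-D[1])+90)
# ball: intersect with plane jig x=.085
O=np.array([.467,.0615,0]);th=np.radians(-28.3);ex=np.array([np.cos(th),np.sin(th),0]);ey=np.array([-ex[1],ex[0],0])
def onpl(p,u,v,dx=.085):
    o,d=ray(p,u,v);X=o+d*(((O+ex*dx)-o)@ex)/(d@ex);return X,X@ey-O@ey
o,d=ray(p,265+694/5-.4,100+600/5-.4)
# best point on circle
best=min((np.linalg.norm(np.cross(O+ex*.085+ey*(-.068*np.sin(np.radians(50)-q))+np.array([0,0,.042+.068*np.cos(np.radians(50)-q)])-o,d)),q) for q in np.linspace(0,1.83,367));print('wrist',best)
s=cv2.imread('pics/s3.png')[:,:,::-1];ps=imaging.camera_params('scene')
hh=cv2.cvtColor(s,cv2.COLOR_RGB2HSV);m=cv2.inRange(hh,(3,150,100),(14,255,255))[165:245,305:385];ys,xs=np.nonzero(m);print(len(xs),xs.mean()+305,ys.mean()+165)
if len(xs):
    X,y=onpl(ps,xs.mean()+305,ys.mean()+165);print(X,y,'q',np.radians(50)-np.arctan2(-y,X[2]-.042),np.hypot(y,X[2]-.042))
    print(tri(o,d,*ray(ps,xs.mean()+305,ys.mean()+165)))
```

```text
[0.46484531 0.06355098] -28.3 -28.1 -28.299999999999997 -28.099999999999994
[0.46592168 0.06418104] -28.599999999999994 -28.400000000000006
[0.4755119  0.05854076] -28.200000000000003 -28.5
wrist (np.float64(0.003537526207498432), np.float64(0.105))
43 323.93023255813955 211.86046511627907
[ 0.52026636 -0.01886517  0.09426469] -0.04550676271177148 q 0.15627630762825162 0.06929980457820215
(array([ 0.5171574 , -0.01742014,  0.09106627]), np.float64(0.0006823473145059703))
```

Mandrel error is about 0 ± 0.5° against the plate edges. The key reads about 0.13 rad and the ball is near (0.520, -0.019, 0.092). The tool is already aligned (tool x = jig +y, tool y = jig +x), so I can pinch the ball along the screw axis, which lets it pivot as it swings.

```bash
python3 -c "
from h import *
go([.520,-.019,.15],61.7)"
```

```text
t 6.85 pos [0.4622 0.0616 0.265 ] yawx 61.6 zax [-0.011  0.001 -1.   ] shift cm [-4.29  9.03 11.43] F [-0.1  0.4 -1.1] g -0.001 q [-0.04  0.1  -0.14  1.34  0.    2.03]
rotvec deg [-0.6  0.3 -0.1]
```

```bash
python3 -m jog '[[[-1.5,3,1,-0.6,0.3,0,0.5],[-1.5,3,1.5,0,0,0,0.5],[-1.2,3,2,0,0,0,0.5],[0,0,3,0,0,0,0.5],[0,0,3,0,0,0,0.5]]]' 40
python3 -c "
from h import *
go([.520,-.019,.13],61.7)"
```

```text
time_s: 7.27
tool_pos: [0.5252, -0.0205, 0.1568]
orientation: [0.858, 0.514, 0.004, 0.003]
force: [0.1, -0.3, -0.4]
grip_width: 0.502
t 7.27 pos [ 0.5252 -0.0205  0.1568] yawx 61.9 zax [ 0.009 -0.001 -1.   ] shift cm [-0.12 -0.55  2.67] F [ 0.1 -0.3 -0.4] g 0.502 q [-0.19  0.25 -0.23  1.09  0.    1.87]
rotvec deg [ 0.5 -0.2  0.2]
```

```bash
python3 -m jog '[[[-0.1,-0.5,2.5,0.5,-0.2,0,0.5],[0,0,0,0,0,0,0.5]]]'
python3 -c "
from h import *
go([.520,-.019,.070],61.7)
im=imaging.grab_frame('wrist');cv2.imwrite('pics/w4.png',im[:,:,::-1])"
```

```text
time_s: 7.43
tool_pos: [0.5146, -0.0193, 0.1213]
orientation: [0.858, 0.514, -0.006, -0.005]
force: [-2.3, 0.4, -0.5]
grip_width: 0.497
t 7.43 pos [ 0.5146 -0.0193  0.1213] yawx 61.8 zax [-0.015  0.003 -1.   ] shift cm [0.31 0.54 5.12] F [-2.3  0.4 -0.5] g 0.497 q [-0.19  0.27 -0.29  1.03 -0.    1.87]
rotvec deg [-0.8  0.3  0.1]
```

View pics/w4.png

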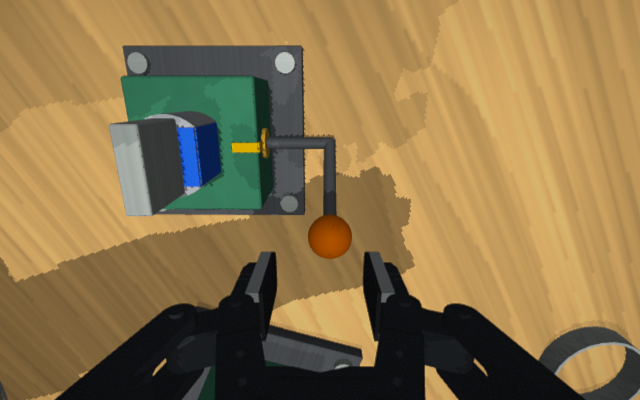

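```bash
python3 -c "
from h import *
p=imaging.camera_params('wrist')
for z in(.088,.092,.096): print(onz(p,330,237,z))
go([.520,-.019,.070],61.7)
"
python3 -m jog '[[[0.2,0.5,2,-0.8,0.3,0,0.5],[0,0,0,0,0,0,0.5]]]'
python3 -c "
from h import *
go([.520,-.019,.070],61.7)"
```

```text
[ 0.52026045 -0.0221467   0.088     ]
[ 0.52104063 -0.02050246  0.092     ]
[ 0.5218208  -0.01885822  0.096     ]
t 7.48 pos [ 0.5157 -0.0195  0.1233] yawx 61.8 zax [-0.013  0.002 -1.   ] shift cm [0.27 0.42 5.32] F [-1.  -0.5 -0.7] g 0.503 q [-0.19  0.27 -0.29  1.03 -0.    1.87]
rotvec deg [-0.7  0.2  0.1]
time_s: 7.65
tool_pos: [0.5206, -0.0199, 0.1031]
orientation: [0.858, 0.514, 0.001, 0.0]
force: [-0.7, 0.7, 0.3]
grip_width: 0.501
t 7.65 pos [ 0.5206 -0.0199  0.1031] yawx 61.9 zax [ 0.001  0.001 -1.   ] shift cm [ 0.05 -0.1   3.31] F [-0.7  0.7  0.3] g 0.501 q [-0.19  0.28 -0.32  0.96  0.    1.87]
rotvec deg [ 0.1 -0.1  0.2]
```

Well centred. I'll descend and pinch.

```bash
python3 -m jog '[[[0,0,1.5,0,0,0,0.5],[0,0,1.5,0,0,0,0.5],[0,0,0.2,0,0,0,0.5],[0,0,0,0,0,0,0.6]]]' 30
python3 -c "
from h import *
go([.520,-.019,.070],61.7)"
```

```text
time_s: 7.98
tool_pos: [0.5239, -0.0198, 0.0768]
orientation: [0.857, 0.515, 0.003, 0.002]
force: [0.7, 0.2, 1.2]
grip_width: 0.403
t 7.98 pos [ 0.5239 -0.0198  0.0768] yawx 62.0 zax [ 0.008 -0.001 -1.   ] shift cm [-0.11 -0.38  0.68] F [0.7 0.2 1.2] g 0.403 q [-0.19  0.31 -0.36  0.9   0.    1.87]
rotvec deg [ 0.4 -0.2  0.3]
```

```bash
python3 -m jog '[[[-0.1,-0.3,0.6,0.3,0,0,0.6],[0,0,0,0,0,0,0.6],[0,0,0,0,0,0,0.8],[0,0,0,0,0,0,1],[0,0,0,0,0,0,1]]]' 30
python3 -c "
from h import *
go([.520,-.019,.070],61.7)
im=imaging.grab_frame('wrist');cv2.imwrite('pics/w5.png',im[:,:,::-1])
im=imaging.grab_frame('scene');crop(im,280,400,140,245,5,'pics/s5.png')"
```

```text
time_s: 8.4
tool_pos: [0.5211, -0.0184, 0.0749]
orientation: [0.857, 0.515, 0.003, 0.0]
force: [-0.2, 0.5, -5.8]
grip_width: 0.279
t 8.4 pos [ 0.5211 -0.0184  0.0749] yawx 62.1 zax [ 0.005  0.003 -1.   ] shift cm [-0.11 -0.07  0.49] F [-0.2  0.5 -5.8] g 0.279 q [-0.19  0.31 -0.36  0.89  0.    1.87]
rotvec deg [ 0.2 -0.3  0.4]
```

View pics/w5.png

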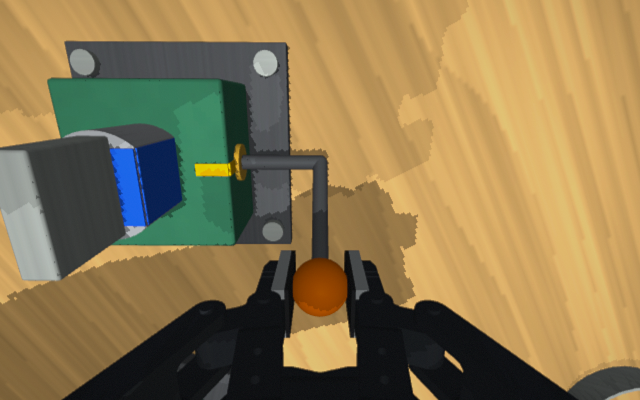

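View pics/s5.png

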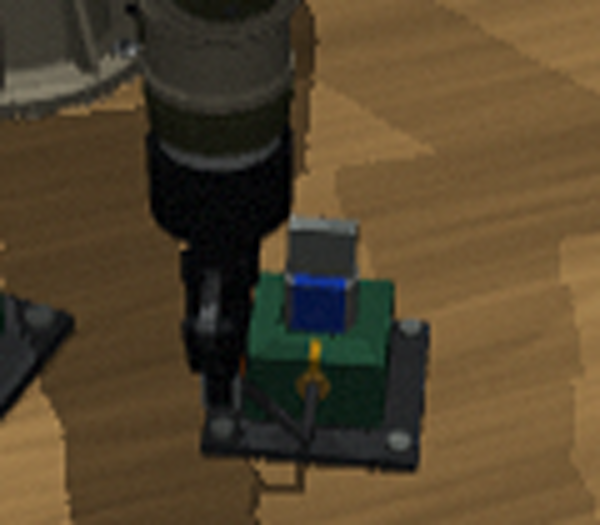

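Pinched and centred on the ball. I'll swing it along the arc with checks.

```bash
cat >> h.py <<'E'
def arc():
    O=np.array([.467,.0622,0]);th=np.radians(-28.3);ex=np.array([np.cos(th),np.sin(th),0]);ey=np.array([-ex[1],ex[0],0])
    s=r.state();d=s['tool_pos']-O
    print('t',round(s['time_s'],2),'jig x,y,z cm',(np.array([d@ex,d@ey,d[2]])*100).round(2),'lean',np.degrees(np.arctan2(d@ey,d[2]+.0165-.042)).round(1),'F',s['force'].round(1),'g',round(s['grip_width'],3))
E
python3 -c "
from h import *
arc()"
python3 -m jog '[[[0.6,0,-0.5,0,0,0,1],[0.6,0,-0.4,0,0,0,1],[0.6,0,-0.3,0,0,0,1]]]' 40
python3 -c "
from h import *
arc();go([.521,-.018,.075],61.7)"
```

```text
t 8.5 jig x,y,z cm [ 8.59 -4.53  7.48] lean -42.5 F [ 0.5  1.7 -1.9] g 0.28
time_s: 8.75
tool_pos: [0.5288, -0.0041, 0.0867]
orientation: [0.858, 0.514, 0.0, 0.001]
force: [-0.0, -3.6, -5.3]
grip_width: 0.273
t 8.75 jig x,y,z cm [ 8.58 -2.91  8.67] lean -25.4 F [-0.  -3.6 -5.3] g 0.273
t 8.75 pos [ 0.5288 -0.0041  0.0867] yawx 61.9 zax [ 0.002 -0.002 -1.   ] shift cm [-1.59 -0.03  1.17] F [-0.  -3.6 -5.3] g 0.273 q [-0.16  0.31 -0.32  0.93 -0.    1.9 ]
rotvec deg [0.1 0.  0.2]
```

```bash
python3 -m jog '[[[0.7,0,-0.3,0,0,0,1],[0.7,0,-0.2,0,0,0,1],[0.7,0,-0.1,0,0,0,1],[0.7,0,0,0,0,0,1]]]'
python3 -c "
from h import *
arc()"
```

```text
time_s: 9.08
tool_pos: [0.5428, 0.022, 0.094]
orientation: [0.858, 0.514, -0.001, 0.002]
force: [-0.5, -4.0, -3.8]
grip_width: 0.269
t 9.08 jig x,y,z cm [8.58 0.05 9.4 ] lean 0.4 F [-0.5 -4.  -3.8] g 0.269
```

```bash
python3 -m jog '[[[0.7,0,0.1,0,0,0,1],[0.7,0,0.1,0,0,0,1],[0.7,0,0.2,0,0,0,1],[0.7,0,0.3,0,0,0,1]]]'
python3 -c "
from h import *
arc()"
```

```text
time_s: 9.42
tool_pos: [0.5602, 0.0523, 0.0889]
orientation: [0.857, 0.515, 0.003, 0.002]
force: [-0.2, 0.7, 0.2]
grip_width: 0.001
t 9.42 jig x,y,z cm [8.67 3.54 8.89] lean 29.2 F [-0.2  0.7  0.2] g 0.001
```

The grip slipped off (opening is now 0), so I'll stop and look.

```bash
python3 -c "
from h import *
arc()
im=imaging.grab_frame('wrist');cv2.imwrite('pics/w6.png',im[:,:,::-1])
im=imaging.grab_frame('scene');crop(im,280,400,140,245,5,'pics/s6.png')"
```

```text
t 9.42 jig x,y,z cm [8.67 3.54 8.89] lean 29.2 F [-0.2  0.7  0.2] g 0.001
```

View pics/w6.png

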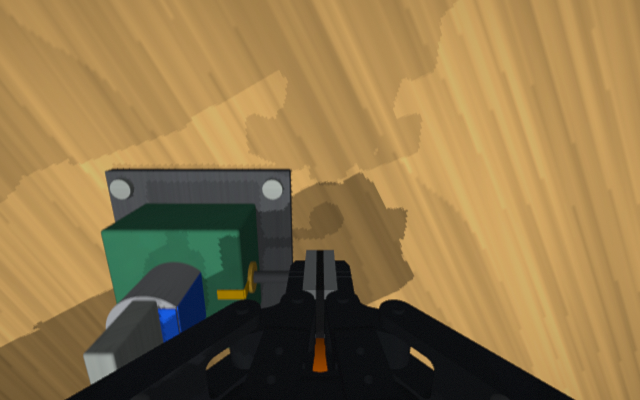

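View pics/s6.png

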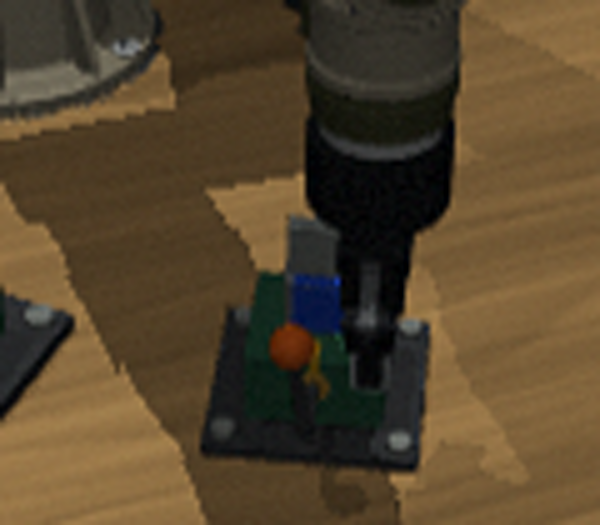

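The ball is nearly upright now, slightly on the -y side, and the mandrel still looks square. Pushing with shut fingers is more robust from here, so I'll lift over, go behind the ball on the -y side, and push.

```bash
python3 -m jog '[[[0,0,-3.5,0,0,0,1],[0,0,-3.5,0,0,0,1],[-3,0,0,0,0,0,1],[-3,0,0,0,0,0,1],[-3,0,0,0,0,0,1]]]'
python3 -c "
from h import *
arc()
go([.52,-.01,.09],61.7)
im=imaging.grab_frame('wrist');cv2.imwrite('pics/w7.png',im[:,:,::-1])
im=imaging.grab_frame('scene');crop(im,280,400,140,245,5,'pics/s7.png')
"
```

```text
time_s: 9.93
tool_pos: [0.5181, -0.024, 0.1596]
orientation: [0.854, 0.52, 0.002, 0.001]
force: [0.8, -0.1, 0.2]
grip_width: -0.003
t 9.93 jig x,y,z cm [ 8.59 -5.17 15.96] lean -21.1 F [ 0.8 -0.1  0.2] g -0.003
t 9.93 pos [ 0.5181 -0.024   0.1596] yawx 62.6 zax [ 0.005  0.001 -1.   ] shift cm [ 1.31 -0.5   6.96] F [ 0.8 -0.1  0.2] g -0.003 q [-0.2   0.23 -0.24  1.09  0.    1.85]
rotvec deg [ 0.2 -0.2  0.9]
```

View pics/w7.png

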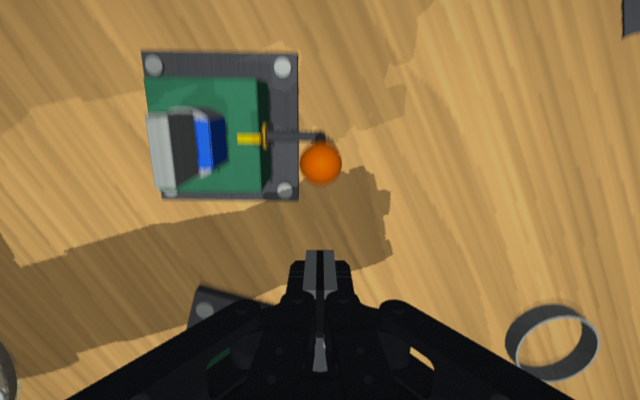

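The ball is at (320,163), in line with the shut fingers at column 320. I'll descend to z≈0.092.

```bash
python3 -m jog '[[[0,0,3,0,0,0.9,1],[0,0,3,0,0,0,1],[0,0,0.8,0,0,0,1],[0,0,0,0,0,0,1]]]'
python3 -c "
from h import *
arc()"
python3 -m jog '[[[1,0,0,0,0,0,1],[0.8,0,0,0,0,0,1],[0.8,0,0,0,0,0,1]]]'
python3 -c "
from h import *
arc();go([.52,-.01,.09],61.7)"
```

```text
time_s: 10.37
tool_pos: [0.5184, -0.0273, 0.0915]
orientation: [0.861, 0.509, 0.004, 0.002]
force: [-0.1, 0.5, -0.2]
grip_width: -0.005
t 10.37 jig x,y,z cm [ 8.77 -5.44  9.15] lean -39.5 F [-0.1  0.5 -0.2] g -0.005
time_s: 10.62
tool_pos: [0.5316, -0.0032, 0.0932]
orientation: [0.861, 0.508, 0.003, 0.002]
force: [-3.1, -2.9, 2.4]
grip_width: 0.0
t 10.62 jig x,y,z cm [ 8.79 -2.7   9.32] lean -21.7 F [-3.1 -2.9  2.4] g 0.0
t 10.62 pos [ 0.5316 -0.0032  0.0932] yawx 61.1 zax [ 0.007  0.    -1.   ] shift cm [-1.15 -0.69  0.31] F [-3.1 -2.9  2.4] g 0.0 q [-0.16  0.31 -0.31  0.94  0.    1.92]
rotvec deg [ 0.3 -0.2 -0.6]
```

```bash
python3 -m jog '[[[0.8,-0.2,0.1,0.3,0,0,1],[0.8,-0.1,0.1,0,0,0,1],[0.8,0,0.2,0,0,0,1]]]'
python3 -c "
from h import *
arc()"
python3 -m jog '[[[0.6,0,0.3,0,0,0,1],[0.6,0,0.3,0,0,0,1]]]'
python3 -c "
from h import *
arc()
im=imaging.grab_frame('wrist');cv2.imwrite('pics/w8.png',im[:,:,::-1])"
```

```text
time_s: 10.87
tool_pos: [0.5442, 0.0215, 0.0927]
orientation: [0.861, 0.509, 0.003, 0.002]
force: [-1.4, -2.3, 1.6]
grip_width: -0.003
t 10.87 jig x,y,z cm [8.73 0.08 9.27] lean 0.7 F [-1.4 -2.3  1.6] g -0.003
time_s: 11.03
tool_pos: [0.5514, 0.0343, 0.0873]
orientation: [0.861, 0.509, 0.004, 0.002]
force: [-1.6, -1.3, 1.1]
grip_width: 0.002
t 11.03 jig x,y,z cm [8.76 1.54 8.73] lean 14.0 F [-1.6 -1.3  1.1] g 0.002
```

View pics/w8.png

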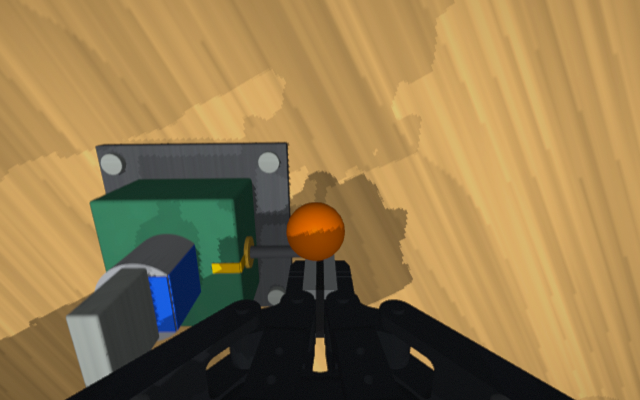

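The ball (315,232) is ahead of the fingers and moving. I'll keep pushing, sideways and down.

```bash
python3 -m jog '[[[0.6,0,0.2,0,0,0,1],[0.5,0,0.2,0,0,0,1],[0.4,0,0.2,0,0,0,1]]]'
python3 -c "
from h import *
arc()"
python3 -m jog '[[[0.4,0,0.2,0,0,0,1],[0.3,0,0.2,0,0,0,1]]]'
python3 -c "
from h import *
arc()
im=imaging.grab_frame('wrist');cv2.imwrite('pics/w9.png',im[:,:,::-1])
im=imaging.grab_frame('scene');crop(im,280,400,140,245,5,'pics/s9.png')"
```

```text
time_s: 11.33
tool_pos: [0.5579, 0.0474, 0.0782]
orientation: [0.861, 0.509, 0.001, 0.003]
force: [-0.1, -6.3, -3.5]
grip_width: -0.004
t 11.33 jig x,y,z cm [8.71 3.01 7.82] lean 29.7 F [-0.1 -6.3 -3.5] g -0.004
time_s: 11.5
tool_pos: [0.5596, 0.0503, 0.0736]
orientation: [0.861, 0.508, -0.003, 0.006]
force: [-14.9, -15.7, 33.1]
grip_width: -0.003
t 11.5 jig x,y,z cm [8.72 3.34 7.36] lean 34.8 F [-14.9 -15.7  33.1] g -0.003
```

View pics/s9.png

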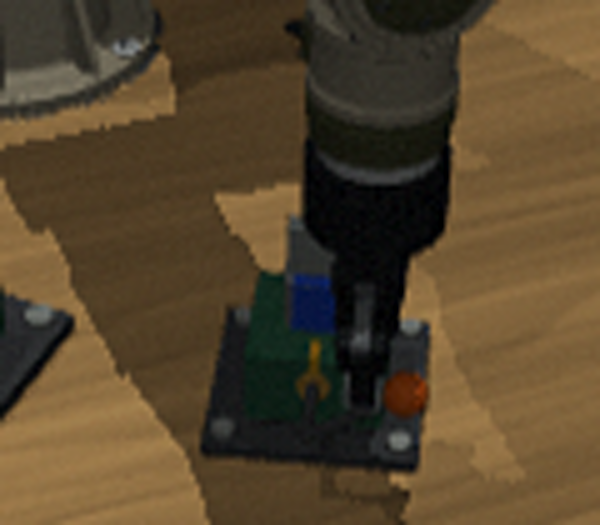

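View pics/w9.png

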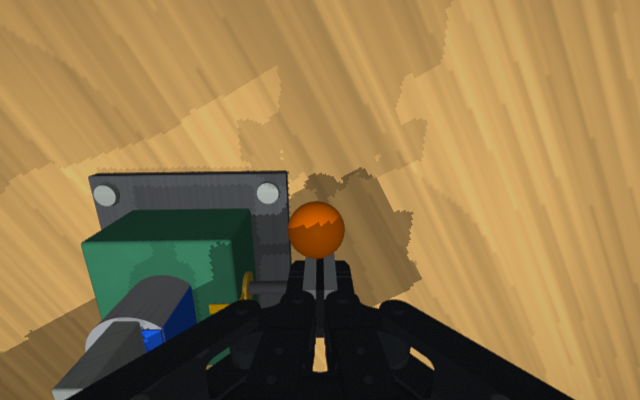

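The force rose sharply to about 40 N, which fits the stop. I'll back off (-y first), lift and verify.

```bash
python3 -m jog '[[[-0.5,0,-0.4,0,0,0,1],[-1,0,-1.5,0,0,0,1],[0,0,-3,0,0,0,1],[0,0,-4,0,0,0,1],[0,0,-4,0,0,0,1]]]'
python3 -m jog '[[[-3,0,-2,0,0,0,1],[-3,0,0,0,0,0,1],[0,0,0,0,0,0,1],[0,0,0,0,0,0,1]]]'
python3 - <<'E'
from h import *
arc()
p=imaging.camera_params('wrist');im=imaging.grab_frame('wrist');cv2.imwrite('pics/w10.png',im[:,:,::-1])
np.savez('c10.npz',**p)
s=imaging.grab_frame('scene');crop(s,280,400,140,245,5,'pics/s10.png');cv2.imwrite('pics/s10f.png',s[:,:,::-1])
t=imaging.grab_frame('top');cv2.imwrite('pics/t10f.png',t[:,:,::-1])
ps=imaging.camera_params('scene')
def c(i,box):
    x0,x1,y0,y1=box;m=cv2.inRange(cv2.cvtColor(i,cv2.COLOR_RGB2HSV),(3,150,80),(14,255,255));z=np.zeros_like(m);z[y0:y1,x0:x1]=m[y0:y1,x0:x1]
    n,l,st,ce=cv2.connectedComponentsWithStats(z);print([(st[k][4],ce[k].round(1)) for k in range(1,n) if st[k][4]>15])
c(s,(325,385,165,245));c(im,(0,640,0,400))
E
```

```text
time_s: 12.02
tool_pos: [0.5462, 0.0397, 0.1967]
orientation: [0.862, 0.507, -0.01, -0.002]
force: [1.6, -0.4, -0.4]
grip_width: -0.001
time_s: 12.35
tool_pos: [0.5241, -0.012, 0.2293]
orientation: [0.861, 0.508, 0.0, 0.002]
force: [0.5, 0.2, 0.2]
grip_width: 0.002
t 12.35 jig x,y,z cm [ 8.55 -3.83 22.93] lean -10.6 F [0.5 0.2 0.2] g 0.002
[(np.int32(53), array([360.8, 217.5]))]
[(np.int32(690), array([318.1,  78.5]))]
```

View pics/w10.png

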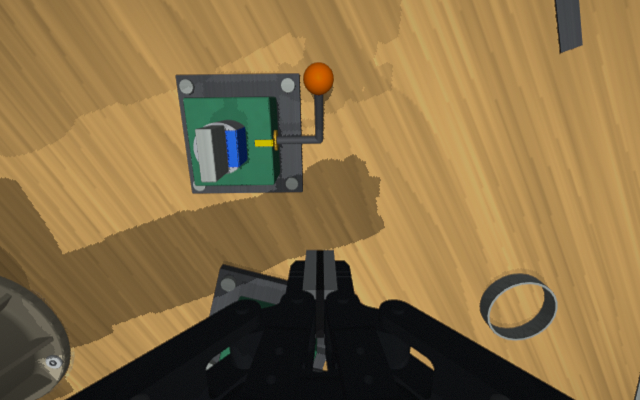

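View pics/s10.png

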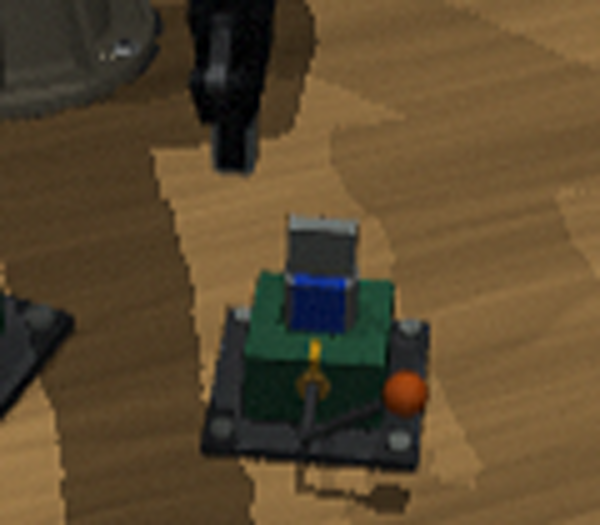

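View pics/t10f.png

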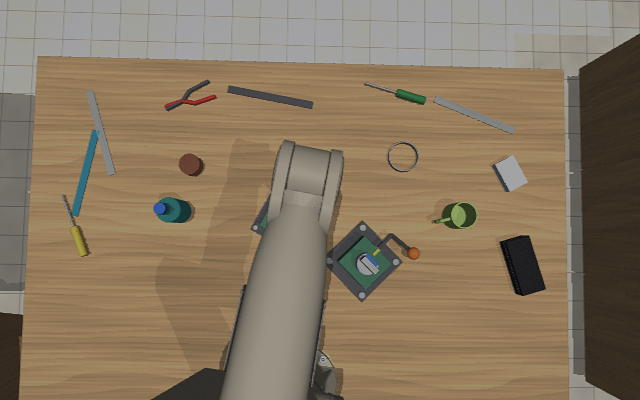

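Run:
```python
from h import *
p=dict(np.load('c10.npz'));ps=imaging.camera_params('scene')
O=np.array([.467,.0622,0]);th=np.radians(-28.3);ex=np.array([np.cos(th),np.sin(th),0]);ey=np.array([-ex[1],ex[0],0])
for (pp,u,v) in((ps,360.8,217.5),(p,318.1,78.5)):
    o,d=ray(pp,u,v)
    C=lambda q:O+ex*.085+ey*(-.068*np.sin(np.radians(50)-q))+np.array([0,0,.042+.068*np.cos(np.radians(50)-q)])
    print(min((np.linalg.norm(np.cross(C(q)-o,d)),q) for q in np.linspace(1.2,2.2,501)))
X,e=tri(*ray(p,318.1,78.5),*ray(ps,360.8,217.5));d=X-O;print(X,e,'q',np.radians(50)+np.arctan2(d@ey,X[2]-.042),d@ey)
im=cv2.imread('pics/w10.png')[:,:,::-1];crop(im,170,345,55,205,4.5,'pics/w10c.png')
```

```text
(np.float64(0.0030603357233705128), np.float64(1.83))
(np.float64(0.00028378574491826406), np.float64(1.862))
[0.56917502 0.07216136 0.08419798] 0.0012150212223956457 q 1.8079505459871221 0.05721072511441696
```

View pics/w10c.png

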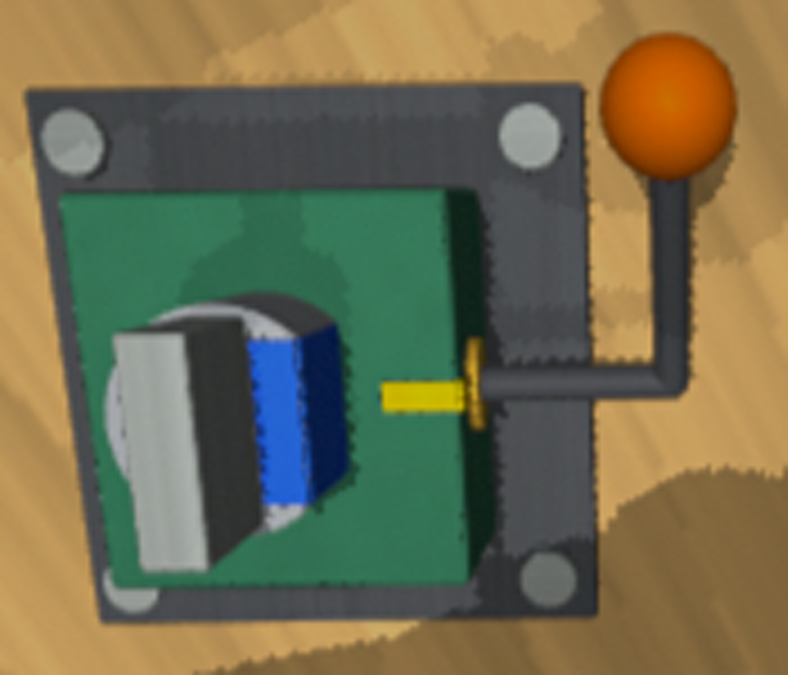

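Run:
```python
from h import *
p=dict(np.load('c10.npz'))
f=lambda l,z:np.array([onz(p,170+u/4.5-.4,55+v/4.5-.4,z)[:2] for u,v in l])
a=lambda d:np.degrees(np.arctan2(d[1],d[0])).round(1)
T=f([(113,335),(185,332),(208,572),(141,572)],.132);print(T.mean(0),a(T[3]-T[0])+90,a(T[2]-T[1])+90)
B=f([(73,143),(530,135),(548,580)],.012);print(a(B[1]-B[0]),a(B[2]-B[1])+90)
a0=cv2.imread('pics/top0.png').astype(int);b=cv2.imread('pics/t10f.png').astype(int)
for n,x,y in(('hoop',402,156),('mug',457,215),('bottle',172,209),('bobbin',190,164)): print(n,(np.abs(a0-b).max(2)[y-28:y+28,x-28:x+28]>30).sum())
s=r.state();print(s['force'],np.abs(s['joint_velocities']).max())
workorder.close_job()
```

```text
[0.46765561 0.06291549] -29.0 -29.400000000000006
-28.0 -28.299999999999997
hoop 0
mug 0
bottle 0
bobbin 0
[-0.40701662 -0.08709124 -0.02173302] 0.013115406004870472
the job is handed in; nothing more can be done
```

I turned the mandrel until its blue flat faced the setscrew, then swung the hex key clockwise to its stop. I handed the job in at about 12.5 s of the 61 s; the hand-in gives no verdict.

- **Mandrel:** it started about 77° off on the smaller jig. I turned it by gripping the tang, and the last wrist picture put it within about 1° of square. The limit is 10°.
- **Hex key:** it started at about 0.13 rad. My pinch on the orange ball slipped off near upright, so I pushed the ball the rest of the way with shut fingers. The force jumped to about 40 N at the stop. That was on the fingers, well under the 120 N wrist limit, with nothing else seen in contact. Afterwards the key measured 1.81 to 1.86 rad from the camera views, with the stop at 1.83.
- **Bystanders:** the top view showed no change around the hoop, mug, bottle or bobbin.
- **Robot:** the arm was clear above the jig, with no contact force and nearly no movement when I handed in. The key is still in the screw.

My position estimates from different views differed by about 2 to 4 mm. Apart from the slipped pinch, no check failed.

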